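Set the traversing loupe over the round sample

TASK

Swing the loupe carriage's clamp lever fully open, slide the carriage along its rail until the lens is centred over the round sample (not the square one), then swing the lever fully back to lock the carriage there. Leave the amber glass jar undisturbed.

Things in the scene. Friction and masses are not known exactly. Their poses are not given: they have to be found in the camera images.
- clamp_lever (a joint): angle (rad) of the flat steel lever on the carriage; its upright axis is 50 mm from carriage_grip in that point's -x. 0 = locked, lever points to the point's +y, along the rail; 1.57 = open, it points to -x, on the robot's side (opens counter-clockwise from above; stops at both ends). Starts near 0. Clamp bites below 0.6: carriage then held. Stays where left; 3 to 6 N at the peg
- lever_peg (a point): top centre of the upright round brass peg at the lever's free end, 107 mm above the table, 75 mm from the lever's axis. Peg 18 mm in diameter, 41 mm tall above the lever's arm (14 mm wide); pinch its upper 30 mm from above; it revolves freely on its own axis, so the hand need not turn with the lever
- carriage_grip (a point): top centre of the black fin on the grey carriage, 95 mm above the table; fin 18 mm thick along the rail, 44 mm across it, 45 mm tall. y runs along the rail, x across it away from the robot, z up. The carriage (90 x 110 mm) slides only along y, 170 mm each way from mid-rail, with 8 N when unlocked. Its lens (steel ring 72 mm across, top 47 mm up) is centred 85 mm from this point in +x, same y
- round_sample: round white mount 60 mm across, 6 mm thick, with a brown woven patch, fixed on the table beyond the rail under the lens's path; origin at the centre of its underside. A square mount of the same size and look lies on the same path, the other way along the rail
- jar: small amber glass jar with a white lid, 48 mm across, 62 mm tall, loose beside one end of the rail, to be left alone; origin at the centre of its underside
Not all that is in view belongs to the job. Leave any blue or pink look-alike of the round_sample alone.

How it is judged:
On the way, in this order (a step that is already met when the one before it is completed fails the run):
1. the clamp lever is swung open (value of joint clamp_lever above 1.2 rad), for 0.1 s.
2. with the lever open, the lens is slid over the round sample (value of joint clamp_lever above 0.8 rad and y of round_sample in the frame of carriage_grip between -0.015 and 0.015 m), for 0.1 s.
At the end, for the whole second after the job is handed in: The lens is centred over the round sample to within 15 mm along the rail, and the clamp lever is back in its locked position to within 0.2 rad (value of joint clamp_lever below 0.2 rad and y of round_sample in the frame of carriage_grip between -0.015 and 0.015 m); the robot touches nothing.
It fails at once if the jar is pushed or tipped (distance of jar from where it was at the start of the episode above 0.02 m or angle between jar's own z axis and vertical above 0.35 rad).
It also fails if it takes over 64 s, if anything falls off the work surface, if the arm or the gripper's body presses on something with over 40 N, if the wrist force passes 120 N, or if a joint passes its speed limit or range.

ROBOT

A 7-joint arm with a two-finger parallel gripper is mounted at the origin on the work surface. World frame = base frame: x ahead of the robot, y to its left, z up, the work surface at z = 0. Lengths are in m, angles in rad, forces in N, time in s.
With the tool pointing down it reaches from about 0.35 to 0.9 m from the base axis. Payload 19.9 kg.
Tool frame: the origin (TCP) lies at the very end of the fingers, on their centre line; the grasp point (between the pads) lies 19 mm behind it (bot.hold_point_z is the distance from the TCP to the grasp point, in m); z points along the fingers, y is the line along which they close (so a half turn about z gives the same grasp; the last joint's range is limited). The gripper opens to 94 mm and grips with 3 to 60 N. Pads are 16 mm wide; open, the fingers measure 119 mm over their backs; the gripper's body (75 mm by 177 mm) begins 78 mm behind the grasp point.
Start: joints at [-1.389, 0.417, -0.01, 1.614, 0.005, 1.111, -0.053], TCP at [0.139, 0.609, 0.205] pointing down, gripper open.
Joint ranges: [-2.81, 2.81], [-0.39, 2.02], [-1.27, 1.25], [0.06, 2.57], [-1.19, 4.33], [0.19, 2], [-2.82, 2.82]. Speed limits (rad/s): [1.89, 1.89, 2.39, 2.39, 3.01, 3.01, 3.01].

INTERFACE

Orientations are given as [roll, pitch, yaw] about the fixed x, y, z axes, in that order (R = Rz(yaw) Ry(pitch) Rx(roll)).
In Python, from bench import bot gives the robot as it stands.
- The arm moves only by the shell command python3 -m jog 'ROWS' [OPENING] [FORCE]. ROWS is JSON, a list of rows, each an object of numbers: "x", "y", "z": the shift along the world's x, y, z normalised to -1 to 1, where 1 is 500 mm; "rx", "ry", "rz": the turn, a rotation vector about the world's x, y, z normalised to -1 to 1, where 1 is pi rad. In form: [{"x": .., "y": .., "z": .., "rx": .., "ry": .., "rz": ..}, ...]. A call has 1 to 8 rows; each row is the pose to reach, as a shift and turn from the pose commanded when the call began, turning the shorter way round; what a row does not reach only later rows make up. A row lasts 1/8 s, in which the tool goes at most 62.5 mm and 10.7 degrees, less where a joint would pass 70% of its speed; a pose out of reach is approached as far as the arm can. A call with a number of a shift or a turn outside -1 to 1 is refused whole. A call with a gripper value outside its range is refused whole. OPENING is the opening, from 0 (shut) to 1 (fully open), set as the call begins (- or left out, the last holds). The fingers move at their own pace and stop on an object; FORCE is the grip in N (left out, the last holds). Time passes only in rows, so rows that repeat a pose let the fingers close. It gives the time, the measured TCP pose, the force, the opening and the grip force at its end, in the units of the state.
- bot.sense(): the state, without advancing time (a new reading comes with each control period).
- bot.camera(name): name is "side" or "top"; returns a dict with "color" (420x560x3 uint8, red, green, blue), "intrinsics" (3x3 intrinsics, pixels), "k1" (the pictures are not rectified: a ray, as slopes to the right and down, at radius r is drawn at 1 + k1 r^2 times it, then the intrinsics apply), "rvec" (rotation vector, rad) and "tvec" (3), from world to camera coordinates, as OpenCV has them. Camera axes: x right, y down, z forward; pixel columns grow to the right and rows downward; lengths in m; the calibration is good to about 2 mm. A picture is of the moment at which its call begins. There is no depth.
- bot.close_job(): hands the job in; it is judged then, once.
The state is a dict: "t": time; "joint_pos": joint angles; "dq": joint speeds; "joint_torque": joint torques, N m; "tcp_pos": TCP position; "ee_rot": TCP orientation; "ft_force": force on the tool from outside, world axes, zero at the start; "wrist_torque": the same for the moment, N m; "gripper_width": finger opening in m; "finger_force": force on a finger pad.
Only numpy, scipy, OpenCV 4.12 (cv2) and the standard library are available. Lean on these libraries where they do the work, as an engineer would, in place of code of your own. Each camera call takes 0.05 s, during which the arm holds its last target. There are 200 camera calls.

## Working session

There is one attempt and no reset: what is moved stays moved. The work goes in short steps, Python scripts to look and compute and a shell command to move; the robot and the scene stay as the last step left them, time stands still between calls to the robot, and variables do not carry over. Pictures are saved under pics/ and viewed, at most 10 in all, crops included, and the job is handed in when it is done.

```bash
mkdir -p pics
cat > h.py <<'E'
import numpy as np, cv2
from bench import bot
def ray(c,u,v):
    K=np.array(c["intrinsics"]);k=c["k1"]
    d=cv2.undistortPoints(np.array([[[u,v]]],float),K,np.array([k,0,0,0,0.]))[0,0]
    R=cv2.Rodrigues(np.array(c["rvec"],float))[0];t=np.array(c["tvec"],float).ravel()
    return -R.T@t, R.T@np.array([d[0],d[1],1])
def on(c,u,v,z):
    o,d=ray(c,u,v); return o+d*(z-o[2])/d[2]
def px(c,p):
    return cv2.projectPoints(np.array([p],float),np.array(c["rvec"],float),np.array(c["tvec"],float),np.array(c["intrinsics"]),np.array([c["k1"],0,0,0,0.]))[0][0,0]
def save(c,n): cv2.imwrite("pics/"+n,c["color"][:,:,::-1])
E
python3 - <<'E'
from h import *
for n in("side","top"):
    c=bot.camera(n);save(c,n+"0.png");print(n,c["k1"],ray(c,280,210))
    import pickle;pickle.dump(c,open(n+"0.pkl","wb"))
print(bot.sense())
E
```

```text
side -0.07587052500803042 (array([ 0.3307494 , -0.95604166,  0.99539236]), array([ 0.18466725,  0.70511946, -0.68491734]))
top 0.05195929008659758 (array([0.49915886, 0.00664595, 1.27956917]), array([ 0.08872041,  0.01081516, -0.99617886]))
{'t': 0.1, 'joint_pos': array([-1.38850875,  0.41792662, -0.0102957 ,  1.61407413,  0.00469027,
        1.11070589, -0.05299934]), 'dq': array([-1.03293657e-03, -2.44877235e-03,  5.67631170e-04, -1.01201262e-03,
        6.71871814e-04, -2.12418009e-03,  7.29695877e-05]), 'joint_torque': array([ 8.30467507e-04, -8.52581835e+01,  6.39810786e-01, -4.26701152e+01,
       -4.89413564e-02,  1.63840625e-02,  1.42610361e-04]), 'tcp_pos': array([0.13864244, 0.60909614, 0.20489692]), 'ee_rot': array([-3.14050534e+00,  7.93558681e-05,  2.91780260e+00]), 'ft_force': array([ 0.5035434 ,  0.26130729, -0.26053877]), 'wrist_torque': array([-0.06159891,  0.02748322,  0.03021691]), 'finger_force': 0.0, 'gripper_width': 0.09411168594463963}
```

View pics/top0.png

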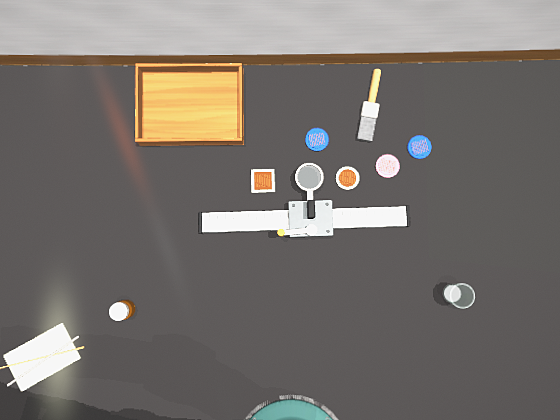

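View pics/side0.png

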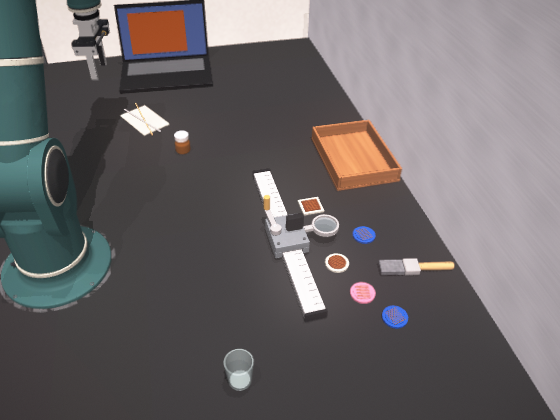

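Top view: the lens ring is at (309,177), the black fin at (311,209), the brass peg at (281,232) and the jar at (120,311). Candidates for the round sample are the round white mount (347,178), the square white mount (263,181), blue discs (317,139) and (420,147), and a pink disc (388,166). I choose the round white one at (347,178), which is on the -y side of the lens. The side view agrees: mount (337,263), peg (267,202).

Run:
```python
from h import *
import pickle
c=pickle.load(open("top0.pkl","rb"));s=pickle.load(open("side0.pkl","rb"))
im=c["color"];hsv=cv2.cvtColor(im,cv2.COLOR_RGB2HSV)
cv2.imwrite("pics/crop0.png",cv2.resize(im[130:260,190:420,::-1],None,fx=3.4,fy=3.4,interpolation=cv2.INTER_CUBIC))
def blobs(m,x0,x1,y0,y1,mn):
    k=np.zeros(m.shape,np.uint8);k[y0:y1,x0:x1]=1
    n,l,st,ce=cv2.connectedComponentsWithStats((m&(k>0)).astype(np.uint8))
    return [(tuple(ce[i].round(1)),st[i].tolist()) for i in range(1,n) if st[i,4]>=mn]
H,S,V=[hsv[...,i].astype(int) for i in range(3)]
pat=(S>120)&(H<20)&(V>80)
for b in blobs(pat,240,365,160,200,30): print("patch",b,on(c,*b[0],.006))
yel=(S>120)&(H>20)&(H<35)&(V>100)
for b in blobs(yel,260,320,215,245,8): print("peg",b,on(c,*b[0],.107))
bl=(V<30)
for b in blobs(bl,300,320,195,222,30): print("fin",b,on(c,*b[0],.095))
w=(V>180)
for b in blobs(w,195,415,200,240,500):print("rail",b)
for u,v in((202,222),(406,217)):print("railend",on(c,u,v,.01))
print("lens",on(c,309,177,.047)); print("jar",on(c,120,311,.062))
hs=cv2.cvtColor(s["color"],cv2.COLOR_RGB2HSV);H,S,V=[hs[...,i].astype(int) for i in range(3)]
for b in blobs((S>120)&(H>15)&(H<35)&(V>100),255,280,190,215,8):
    print("peg side",b, on(s,b[0][0],b[1][1],.107))
```

```text
patch ((np.float64(347.0), np.float64(177.6)), [339, 169, 17, 18, 232]) [ 0.69517184 -0.15451208  0.006     ]
patch ((np.float64(262.4), np.float64(180.2)), [254, 172, 18, 18, 292]) [0.69084969 0.06543757 0.006     ]
rail ((np.float64(304.2), np.float64(219.2)), [202, 200, 205, 37, 4547])
railend [0.58340917 0.22140457 0.01      ]
railend [ 0.59055181 -0.30328597  0.01      ]
lens [ 0.69150455 -0.05381656  0.047     ]
jar [0.36626636 0.40957825 0.062     ]
peg side ((np.float64(266.0), np.float64(202.9)), [264, 196, 5, 14, 63]) [0.54762949 0.01800433 0.107     ]
```

View pics/crop0.png

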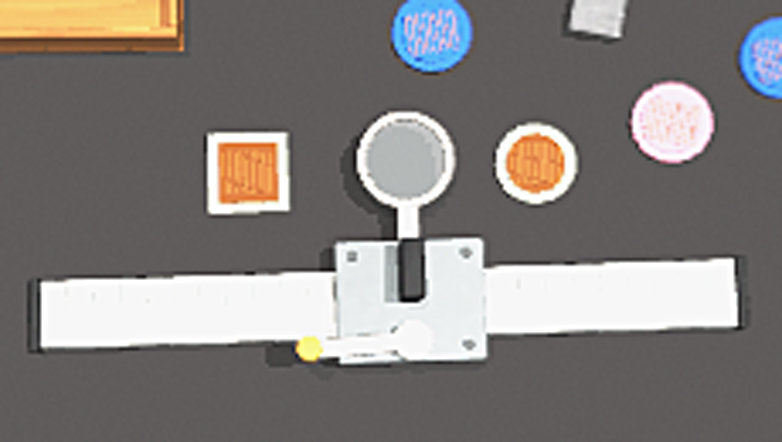

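The crop confirms the round white mount with the brown weave at (537,163), i.e. full-frame (347,178). The peg top is at crop (309,348) and the fin at (411,270).

Run:
```python
from h import *
import pickle
c=pickle.load(open("top0.pkl","rb"));s=pickle.load(open("side0.pkl","rb"))
f=lambda x,y:(190+x/3.4,130+y/3.4)
P=on(c,*f(309,348),.107);print("peg",P,"side px",px(s,P))
print("peg side top", on(s,266.5,197.5,.107))
print("fin ctr",on(c,*f(411,271),.095)); L=on(c,*f(406,160),.047);print("lens",L)
print("sample",on(c,*f(537,163),.006)); print("axis hub",on(c,*f(414,337),.07))
print("shift peg",(P-bot.sense()["tcp_pos"])/.5)
```

```text
peg [0.55025363 0.01781808 0.107     ] side px [267.00521809 195.89634173]
peg side top [0.54760686 0.01204147 0.107     ]
fin ctr [ 0.60454963 -0.05486744  0.095     ]
lens [ 0.69134347 -0.05485062  0.047     ]
sample [ 0.6942488  -0.15693663  0.006     ]
axis hub [ 0.55897641 -0.05762505  0.07      ]
shift peg [ 0.82322238 -1.18255611 -0.19579385]
```

```bash
python3 -m jog '[{"x":0.42,"y":-0.6,"rz":0.075},{"x":0.42,"y":-0.6,"rz":0.075},{"x":0.42,"y":-0.6,"rz":0.075},{"x":0.42,"y":-0.6,"rz":0.075},{"x":0.42,"y":-0.6,"rz":0.075},{"x":0.42,"y":-0.6,"rz":0.075},{"x":0.42,"y":-0.6,"rz":0.075},{"x":0.42,"y":-0.6,"rz":0.075}]' 0.55 40
python3 -m jog '[{"x":0.4,"y":-0.58,"z":-0.1},{"x":0.4,"y":-0.58,"z":-0.1},{"x":0.4,"y":-0.58,"z":-0.1},{"x":0.4,"y":-0.58,"z":-0.1},{"x":0.4,"y":-0.58,"z":-0.1},{"x":0.4,"y":-0.58,"z":-0.1},{"x":0.4,"y":-0.58,"z":-0.1},{"x":0.4,"y":-0.58,"z":-0.1}]'
python3 - <<'E'
from h import *
c=bot.camera("top");s=bot.camera("side")
a=cv2.resize(c["color"][180:280,230:360],None,fx=3,fy=3);b=cv2.resize(s["color"][120:300,200:370],None,fx=2.2,fy=2.2)
w=np.zeros((400,780,3),np.uint8);w[:300,:390]=a;w[:b.shape[0],400:400+b.shape[1]]=b
cv2.imwrite("pics/near.png",w[:,:,::-1]);x=bot.sense();print(x["tcp_pos"],x["ee_rot"])
E
```

```text
[0.13865599 0.60917336 0.20504475] [-3.14078921e+00  8.76226564e-05  2.91782570e+00]schema error: expected keys x, y, z, rx, ry, rz
schema error: expected keys x, y, z, rx, ry, rz
```

View pics/near.png

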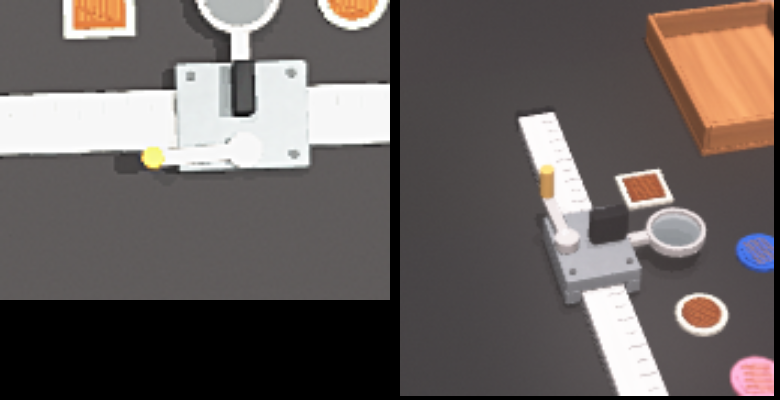

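The moves were refused because all six keys are needed, so the arm has not moved. The picture shows the scene unchanged, with the peg at (152,157) in the left crop. I'm retyping the moves with every key.

```bash
python3 -m jog '[{"x":0.42,"y":-0.6,"z":0,"rx":0,"ry":0,"rz":0.075},{"x":0.42,"y":-0.6,"z":0,"rx":0,"ry":0,"rz":0.075},{"x":0.42,"y":-0.6,"z":0,"rx":0,"ry":0,"rz":0.075},{"x":0.42,"y":-0.6,"z":0,"rx":0,"ry":0,"rz":0.075},{"x":0.42,"y":-0.6,"z":0,"rx":0,"ry":0,"rz":0.075},{"x":0.42,"y":-0.6,"z":0,"rx":0,"ry":0,"rz":0.075},{"x":0.42,"y":-0.6,"z":0,"rx":0,"ry":0,"rz":0.075},{"x":0.42,"y":-0.6,"z":0,"rx":0,"ry":0,"rz":0.075}]' 0.55 40
```

```text
t: 1.2
tcp_pos: [0.3484, 0.3098, 0.2055]
ee_rot: [3.141, -0.0, -3.13]
ft_force: [-0.9, 0.0, -0.2]
gripper_width: 0.0518
finger_force: 0.0
```

```bash
python3 -m jog '[{"x":0.4,"y":-0.586,"z":-0.11,"rx":0,"ry":0,"rz":0},{"x":0.4,"y":-0.586,"z":-0.11,"rx":0,"ry":0,"rz":0},{"x":0.4,"y":-0.586,"z":-0.11,"rx":0,"ry":0,"rz":0},{"x":0.4,"y":-0.586,"z":-0.11,"rx":0,"ry":0,"rz":0},{"x":0.4,"y":-0.586,"z":-0.11,"rx":0,"ry":0,"rz":0},{"x":0.4,"y":-0.586,"z":-0.11,"rx":0,"ry":0,"rz":0},{"x":0.4,"y":-0.586,"z":-0.11,"rx":0,"ry":0,"rz":0},{"x":0.4,"y":-0.586,"z":-0.11,"rx":0,"ry":0,"rz":0}]'
python3 - <<'E'
from h import *
s=bot.camera("side")
cv2.imwrite("pics/near2.png",cv2.resize(s["color"][100:280,180:400,::-1],None,fx=3,fy=3));x=bot.sense();print(x["tcp_pos"],x["ee_rot"],px(s,x["tcp_pos"]))
E
```

```text
t: 2.2
tcp_pos: [0.5484, 0.0181, 0.1501]
ee_rot: [3.141, -0.001, -3.128]
ft_force: [-0.4, 0.9, 0.5]
gripper_width: 0.0519
finger_force: 0.0
[0.54834207 0.0183522  0.15030211] [ 3.14110249e+00 -4.14760150e-04 -3.12731535e+00] [266.19458209 183.0964199 ]
```

View pics/near2.png

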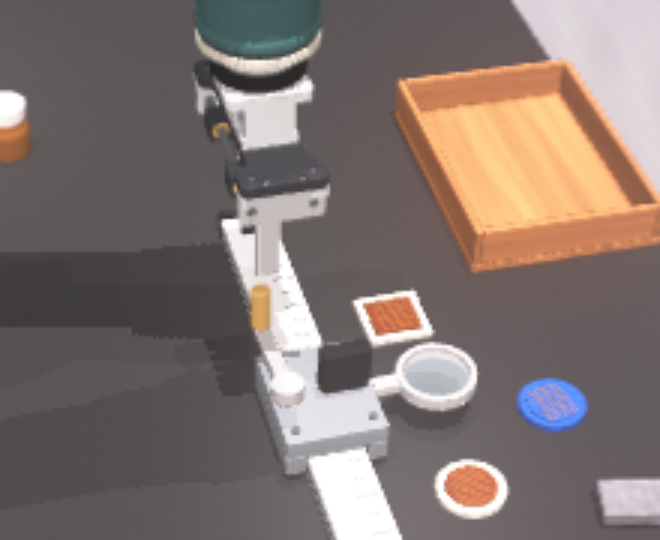

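The side crop shows the fingers straddling the line above the peg (peg at (261,307), near finger at (266,250)). I'll go down and grip.

```bash
python3 -m jog '[{"x":0.002,"y":0,"z":-0.07,"rx":0,"ry":0,"rz":0},{"x":0.002,"y":0,"z":-0.138,"rx":0,"ry":0,"rz":0},{"x":0.002,"y":0,"z":-0.138,"rx":0,"ry":0,"rz":0},{"x":0.002,"y":0,"z":-0.138,"rx":0,"ry":0,"rz":0},{"x":0.002,"y":0,"z":-0.138,"rx":0,"ry":0,"rz":0}]'
python3 -m jog '[{"x":0,"y":0,"z":0,"rx":0,"ry":0,"rz":0},{"x":0,"y":0,"z":0,"rx":0,"ry":0,"rz":0},{"x":0,"y":0,"z":0,"rx":0,"ry":0,"rz":0},{"x":0,"y":0,"z":0,"rx":0,"ry":0,"rz":0},{"x":0,"y":0,"z":0,"rx":0,"ry":0,"rz":0},{"x":0,"y":0,"z":0,"rx":0,"ry":0,"rz":0}]' 0 40
```

```text
t: 2.88
tcp_pos: [0.5505, 0.0168, 0.0829]
ee_rot: [3.141, 0.002, -3.129]
ft_force: [0.0, -0.7, 1.1]
gripper_width: 0.0518
finger_force: 0.0
t: 3.62
tcp_pos: [0.5499, 0.0174, 0.0816]
ee_rot: [3.141, 0.0, -3.129]
ft_force: [0.2, 5.8, 1.9]
gripper_width: 0.017
finger_force: 40.0
```

```bash
python3 -m jog '[{"x":-0.01,"y":-0.001,"z":0,"rx":0,"ry":0,"rz":0},{"x":-0.02,"y":-0.003,"z":0,"rx":0,"ry":0,"rz":0},{"x":-0.034,"y":-0.007,"z":0,"rx":0,"ry":0,"rz":0},{"x":-0.048,"y":-0.011,"z":0,"rx":0,"ry":0,"rz":0},{"x":-0.062,"y":-0.018,"z":0,"rx":0,"ry":0,"rz":0},{"x":-0.075,"y":-0.026,"z":0,"rx":0,"ry":0,"rz":0},{"x":-0.075,"y":-0.026,"z":0,"rx":0,"ry":0,"rz":0}]'
```

```text
t: 4.5
tcp_pos: [0.5114, 0.0028, 0.0814]
ee_rot: [-3.141, -0.001, -3.13]
ft_force: [-3.8, 0.8, 3.7]
gripper_width: 0.0173
finger_force: 40.0
```

```bash
python3 -m jog '[{"x":-0.012,"y":-0.009,"z":0,"rx":0,"ry":0,"rz":0},{"x":-0.023,"y":-0.019,"z":0,"rx":0,"ry":0,"rz":0},{"x":-0.041,"y":-0.043,"z":0,"rx":0,"ry":0,"rz":0},{"x":-0.055,"y":-0.069,"z":0,"rx":0,"ry":0,"rz":0},{"x":-0.063,"y":-0.098,"z":0,"rx":0,"ry":0,"rz":0},{"x":-0.065,"y":-0.126,"z":0,"rx":0,"ry":0,"rz":0},{"x":-0.065,"y":-0.126,"z":0,"rx":0,"ry":0,"rz":0}]'
python3 - <<'E'
from h import *
c=bot.camera("top");s=bot.camera("side")
a=c["color"][140:280,220:380];b=s["color"][150:310,200:370]
w=np.zeros((380,790,3),np.uint8);a=cv2.resize(a,None,fx=2.4,fy=2.4);b=cv2.resize(b,None,fx=2.3,fy=2.3);w[:a.shape[0],:a.shape[1]]=a;w[:b.shape[0],395:395+b.shape[1]]=b
cv2.imwrite("pics/open.png",w[:,:,::-1])
E
```

```text
t: 5.38
tcp_pos: [0.4812, -0.0612, 0.0818]
ee_rot: [-3.141, 0.004, -3.131]
ft_force: [15.0, -2.8, -10.4]
gripper_width: 0.0173
finger_force: 40.0
```

View pics/open.png

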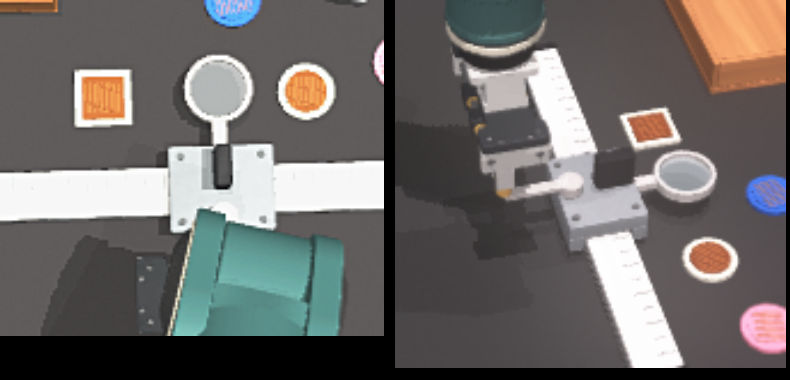

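The lever is open (side crop: arm horizontal toward the robot, peg at (503,192)). The lens at (218,89) still has about 98 mm to go to the round sample at (306,91). I'll drag the carriage in -y by the peg, against the lever's open stop.

```bash
python3 -m jog '[{"x":0.005,"y":-0.02,"z":0,"rx":0,"ry":0,"rz":0},{"x":0.005,"y":-0.05,"z":0,"rx":0,"ry":0,"rz":0},{"x":0.006,"y":-0.08,"z":0,"rx":0,"ry":0,"rz":0},{"x":0.006,"y":-0.11,"z":0,"rx":0,"ry":0,"rz":0},{"x":0.007,"y":-0.14,"z":0,"rx":0,"ry":0,"rz":0},{"x":0.007,"y":-0.17,"z":0,"rx":0,"ry":0,"rz":0},{"x":0.008,"y":-0.196,"z":0,"rx":0,"ry":0,"rz":0},{"x":0.008,"y":-0.196,"z":0,"rx":0,"ry":0,"rz":0}]'
cat >> h.py <<'E'
def look(n):
    c=bot.camera("top");s=bot.camera("side")
    a=c["color"][140:280,250:410];b=s["color"][170:330,220:390]
    w=np.zeros((380,790,3),np.uint8);a=cv2.resize(a,None,fx=2.4,fy=2.4);b=cv2.resize(b,None,fx=2.3,fy=2.3);w[:a.shape[0],:a.shape[1]]=a;w[:b.shape[0],395:395+b.shape[1]]=b
    cv2.imwrite("pics/"+n,w[:,:,::-1])
    im=c["color"]; hs=cv2.cvtColor(im,cv2.COLOR_RGB2HSV)
    # dark fin, tight in image
    m=(hs[...,2]<32).astype(np.uint8); m[:196]=0;m[222:]=0;m[:,:285]=0;m[:,375:]=0
    n_,l,st,ce=cv2.connectedComponentsWithStats(m)
    for i in range(1,n_):
        if st[i,4]>20: print("dark",st[i],ce[i],on(c,*ce[i],.095))
E
python3 -c "
from h import *
look('slid.png')"
```

```text
t: 6.48
tcp_pos: [0.4833, -0.1587, 0.0814]
ee_rot: [-3.142, 0.0, -3.131]
ft_force: [4.4, 0.5, -1.2]
gripper_width: 0.0171
finger_force: 40.0
dark [348 200   7  17  24] [349.375      209.45833333] [ 0.6041175  -0.14745248  0.095     ]
```

View pics/slid.png

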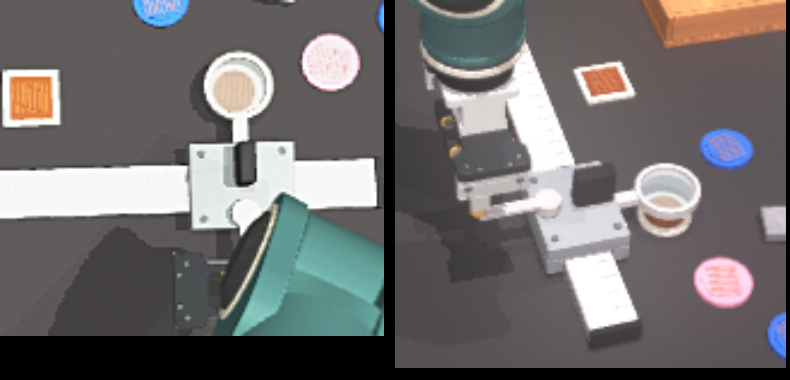

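The lens ring (238,87) sits over the brown patch (235,90). By rays, lens y ≈ -0.1555 and sample y ≈ -0.156, so it is centred. Next I swing the lever back.

```bash
python3 -m jog '[{"x":0.001,"y":0.013,"z":0,"rx":0,"ry":0,"rz":0},{"x":0.002,"y":0.027,"z":0,"rx":0,"ry":0,"rz":0},{"x":0.010,"y":0.056,"z":0,"rx":0,"ry":0,"rz":0},{"x":0.024,"y":0.083,"z":0,"rx":0,"ry":0,"rz":0},{"x":0.042,"y":0.107,"z":0,"rx":0,"ry":0,"rz":0},{"x":0.065,"y":0.126,"z":0,"rx":0,"ry":0,"rz":0},{"x":0.065,"y":0.126,"z":0,"rx":0,"ry":0,"rz":0}]'
python3 -c "
from h import *
look('half.png')"
```

```text
t: 7.45
tcp_pos: [0.5175, -0.0931, 0.0814]
ee_rot: [3.141, 0.001, -3.128]
ft_force: [3.0, 1.5, 1.5]
gripper_width: 0.0171
finger_force: 40.0
```

View pics/half.png

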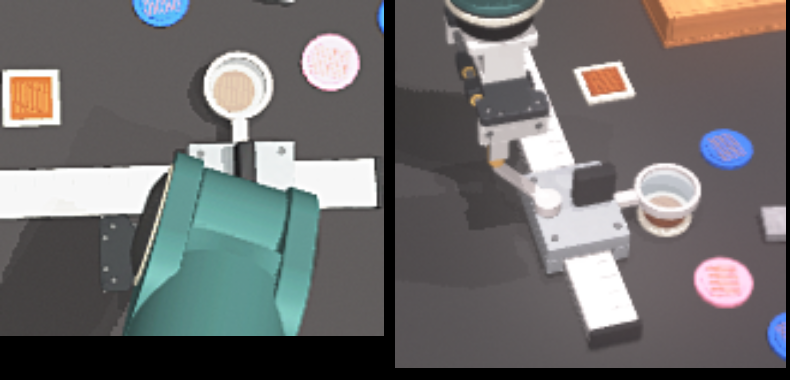

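The carriage has not moved (lens still at (238,87)) and the lever is about halfway. I'll finish the swing.

```bash
python3 -m jog '[{"x":0.014,"y":0.008,"z":0,"rx":0,"ry":0,"rz":0},{"x":0.027,"y":0.014,"z":0,"rx":0,"ry":0,"rz":0},{"x":0.041,"y":0.019,"z":0,"rx":0,"ry":0,"rz":0},{"x":0.055,"y":0.023,"z":0,"rx":0,"ry":0,"rz":0},{"x":0.068,"y":0.025,"z":0,"rx":0,"ry":0,"rz":0},{"x":0.078,"y":0.026,"z":0,"rx":0,"ry":0,"rz":0},{"x":0.084,"y":0.026,"z":0,"rx":0,"ry":0,"rz":0},{"x":0.084,"y":0.026,"z":0,"rx":0,"ry":0,"rz":0}]'
```

```text
t: 8.55
tcp_pos: [0.5579, -0.0811, 0.0812]
ee_rot: [3.141, -0.001, -3.13]
ft_force: [-5.1, 5.7, 6.6]
gripper_width: 0.0168
finger_force: 40.0
```

```bash
python3 -m jog '[{"x":0.004,"y":0,"z":0,"rx":0,"ry":0,"rz":0},{"x":0.006,"y":0,"z":0,"rx":0,"ry":0,"rz":0},{"x":0.006,"y":0,"z":0,"rx":0,"ry":0,"rz":0}]'
```

```text
t: 8.93
tcp_pos: [0.5592, -0.081, 0.0809]
ee_rot: [3.14, -0.004, -3.13]
ft_force: [-15.1, 6.7, 11.7]
gripper_width: 0.0172
finger_force: 40.0
```

The force is rising, so the lever is at its stop. I'll release and retreat.

```bash
python3 -m jog '[{"x":-0.004,"y":0,"z":0,"rx":0,"ry":0,"rz":0},{"x":-0.004,"y":0,"z":0,"rx":0,"ry":0,"rz":0},{"x":-0.004,"y":0,"z":0,"rx":0,"ry":0,"rz":0},{"x":-0.004,"y":0,"z":0,"rx":0,"ry":0,"rz":0},{"x":-0.004,"y":0,"z":0,"rx":0,"ry":0,"rz":0}]' 0.55
python3 -m jog '[{"x":-0.004,"y":0,"z":0.06,"rx":0,"ry":0,"rz":0},{"x":-0.004,"y":0,"z":0.16,"rx":0,"ry":0,"rz":0},{"x":-0.1,"y":0.1,"z":0.24,"rx":0,"ry":0,"rz":0},{"x":-0.2,"y":0.2,"z":0.26,"rx":0,"ry":0,"rz":0},{"x":-0.28,"y":0.36,"z":0.26,"rx":0,"ry":0,"rz":0},{"x":-0.28,"y":0.44,"z":0.26,"rx":0,"ry":0,"rz":0},{"x":-0.28,"y":0.44,"z":0.26,"rx":0,"ry":0,"rz":0},{"x":-0.28,"y":0.44,"z":0.26,"rx":0,"ry":0,"rz":0}]'
python3 -c "
from h import *
look('end.png')"
```

```text
t: 9.55
tcp_pos: [0.5593, -0.0816, 0.0814]
ee_rot: [-3.141, 0.0, -3.13]
ft_force: [-0.1, -0.2, 0.5]
gripper_width: 0.0516
finger_force: 0.0
t: 10.55
tcp_pos: [0.4187, 0.14, 0.2116]
ee_rot: [3.141, 0.0, -3.127]
ft_force: [0.4, -0.9, 0.3]
gripper_width: 0.0517
finger_force: 0.0
dark [348 201   7  16  24] [349.125 210.375] [ 0.60191043 -0.14680732  0.095     ]
```

View pics/end.png

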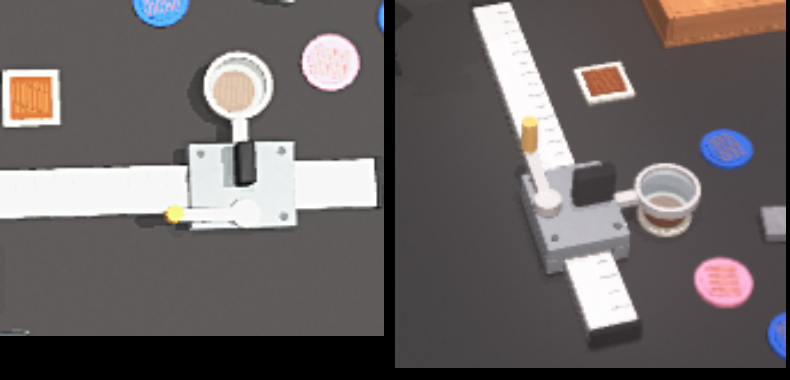

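The final picture shows the lever along the rail (peg (175,213), hub (245,213)), the lens (238,87) over the round sample, and the arm clear. The fin ray puts the offset along the rail at about 2 mm.

```bash
python3 -c "
from bench import bot
print(bot.close_job())"
```

```text
the job is handed in; nothing more can be done
None
```

I handed the job in at about 10.6 s: the lever was swung open, the lens slid over the round sample (about 2 mm off by the last picture), and the lever swung back to its stop; the jar was not touched. The hand-in returned no verdict.

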